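Clamp a lipping strip with a ratchet bench clamp

ROBOT

A 7-joint arm with a two-finger parallel gripper is mounted at the origin on the work surface. World frame = base frame: x ahead of the robot, y to its left, z up, the work surface at z = 0. Lengths are in m, angles in rad, forces in N, time in s.
With the tool pointing down it reaches from about 0.35 to 0.9 m from the base axis. Payload 8.1 kg.
Tool frame: the origin (TCP) lies at the very end of the fingers, on their centre line; the grasp point (between the pads) lies 19 mm behind it (arm.tcp_to_grasp is the z of the grasp point in the tool frame, in m); z points along the fingers, y is the line along which they close (so a half turn about z gives the same grasp; the last joint's range is limited). The gripper opens to 92 mm and grips with 3 to 60 N. Pads are 19 mm wide; open, the fingers measure 130 mm over their backs; the gripper's body (75 mm by 190 mm) begins 47 mm behind the grasp point.
Start: joints at [-1.448, 0.434, 0.025, 1.573, -0.012, 1.134, -0.075], TCP at [0.14, 0.609, 0.227] pointing down, gripper open.
Joint ranges: [-2.62, 2.62], [-0.44, 2.09], [-1.27, 1.32], [0.08, 2.57], [-1.32, 4.46], [0.12, 2], [-2.74, 2.74]. Speed limits (rad/s): [2.22, 2.22, 3.01, 3.01, 3.14, 3.14, 3.14].

INTERFACE

Orientations are given as a rotation vector (axis times angle).
In Python, from cell import readout, vision, sign_off, arm gives the robot as it stands. The module is installed in compiled form; this text tells all that it offers.
- The arm moves only by the shell command python3 -m creep 'ROWS' [FORCE]. ROWS is JSON, a list of rows, each a list of 5 numbers: the shift along the tool's x, y, z in units of 4 cm (1.0 is 4 cm), then the turn about the tool's z in units of 4 degrees (1.0 is 4 degrees), then the opening, from 0 (shut) to 1 (fully open). A call has 1 to 12 rows; each row shifts and turns the commanded pose from where the row before left it, along the tool's axes as they then stand; what a row does not reach is not made up. A row lasts 1/8 s, in which the tool goes at most 62.5 mm and 10.7 degrees, less where a joint would pass 70% of its speed; a pose out of reach is approached as far as the arm can. A call with a number of a shift or a turn outside -1 to 1 is refused whole. A call with a gripper value outside its range is refused whole. The fingers move at their own pace and stop on an object; FORCE is the grip in N (left out, the last holds). Time passes only in rows, so rows that do not move let the fingers close. It gives the time, the measured TCP pose, the force, the opening and the grip force at its end, in the units of the state.
- readout.observe(): the state, without advancing time (a new reading comes with each control period).
- vision.get_image(name): name is "scene" or "top" or "wrist"; returns a dict with "pixels" (400x640x3 uint8, blue, green, red), "z_map" (400x640 float32, m along the optical axis (not along the pixel's ray), 0 where there is no reading), "camera_matrix" (3x3 intrinsics, pixels), "position" and "rotation" of the camera in the world. Camera axes: x right, y up, looking along -z (the intrinsics and any distortion apply to the point x, -y, -z); pixel columns grow to the right and rows downward; lengths in m; the calibration is good to about 2 mm. A picture is of the moment at which its call begins.
- sign_off(): hands the job in; it is judged then, once.
The state is a dict: "clock": time; "joints": joint angles; "dq": joint speeds; "joint_efforts": joint torques, N m; "position": TCP position; "ee_rot": TCP orientation; "force": force on the tool from outside, world axes, zero at the start; "ft_torque": the same for the moment, N m; "width": opening from 0.0 (shut) to 1.0 (fully open); "gripper_force": force on a finger pad.
Only numpy, scipy, OpenCV 4.12 (cv2) and the standard library are available. Lean on these libraries where they do the work, as an engineer would, in place of code of your own. Each camera call takes 0.05 s, during which the arm holds its last target. There are 200 camera calls.

TASK

Clamp the loose wooden strip against the edge of the chipboard panel with the ratchet clamp: swing its lever back and forth so that the toothed rack creeps forward, pushes the strip home and presses it flat along the panel's edge, and go on until the clamp's spring pad is squeezed about half-way in, but never fully shut. Work the clamp by its lever handle only: do not touch the strip, the panel, the rack, its pad or the wheel, and leave the other things on the bench where they are. Then let go of the lever, leaving the strip clamped.

Things in the scene. Friction and masses are not known exactly. Their poses are not given: they have to be found in the camera images.
- clamp: Grey bench clamp, fixed: base plate 135 x 200 x 10 mm. Origin on the bench straight below the vertical axle of the ratchet wheel and of the lever; +y is the clamping direction (towards strip and panel). At lever angle 0 the lever points along -x.
- lever (a joint): Swing of the lever about the upright axle (rad), positive anticlockwise seen from above, end stops at -0.65 and +0.65 (a firm halt). Swinging towards + (the handle moves towards the clamp's -y) drives the wheel and advances the rack; swinging back towards - only clicks over the teeth. It stays where left.
- handle (a point): Middle of the lever's upright round black handle, 25 mm in diameter and 80 mm tall (its axis 130 mm from the axle), 105 mm above the bench; the handle spans heights 66 to 146 mm over a flat steel arm at 56 to 66 mm. Each working stroke starts with up to one notch of idle travel; then it takes about 2 N at the handle, and 1.5 N more for each 10 N on the pad.
- wheel: Ratchet wheel of 104 mm diameter on the axle, 36 to 50 mm above the bench, 24 teeth: one notch is 0.262 rad and moves the rack 5.2 mm (20 mm per rad). A sprung pawl on the lever drives it, another on the base keeps it from turning back; after a push ends the wheel may roll back by up to one notch.
- rack: Dark toothed steel bar 240 mm long that slides towards the clamp's +y, up to 115 mm. Origin on its axis at the mouth of the round sleeve at its front end, axes as the clamp's.
- pad_face (a point): Centre of the flat front face of the spring pad (60 mm wide, 34 mm high). The pad's stem slides into the sleeve against a spring of 5 N per mm: the face stands 32 mm ahead of the rack's origin when free, 22 mm when half squeezed, 12 mm when fully shut.
- strip: Loose brown wooden strip 160 x 22 x 36 mm standing on edge between pad and panel. Origin at the centre of its underside; x along its length, y across (22 mm).
- panel: Fixed chipboard panel with grey top, 240 (x) x 140 (y) x 36 mm, backed by a batten and two bench dogs; its -y edge faces strip and clamp. Origin at the centre of its underside, axes parallel to the clamp's.
- glue: Bystander: white square glue bottle 66 mm wide, 200 mm tall with its green nozzle. Origin: centre of its underside.
- brush: Bystander: glue brush 170 mm long, lying.
- offcut: Bystander: dark wood offcut 70 x 45 x 30 mm.
- tape: Bystander: cardboard roll, 84 mm across, 24 mm high, lying on the panel.
- spare: Bystander: second strip of the same wood and size, not to be used; it is not between pad and panel.
- hammer: Bystander: hammer 260 mm long, lying.
- mug: Bystander: white mug, 80 mm across, 90 mm high.
Mind the look-alikes: they are no part of the job. Leave any green or pink look-alike of the strip alone.

How it is judged:
By the outcome, as a careful person would: the job done as asked, in the order asked, and still so for the second after the job is handed in, with the robot touching nothing.
It also fails if it takes over 70 s, if anything falls off the work surface, if the arm or the gripper's body presses on something with over 40 N, if the wrist force passes 120 N, or if a joint passes its speed limit or range.

## Working session

There is one attempt and no reset: what is moved stays moved. The work goes in short steps, Python scripts to look and compute and a shell command to move; the robot and the scene stay as the last step left them, time stands still between calls to the robot, and variables do not carry over. Pictures are saved under pics/ and viewed, at most 10 in all, crops included, and the job is handed in when it is done.

```bash
mkdir -p pics
cat > h.py <<'E'
import numpy as np, cv2
from cell import readout, vision, sign_off, arm
def shot(name,fn):
    im=vision.get_image(name); cv2.imwrite('pics/'+fn,im['pixels']); np.savez('pics/'+fn[:-4]+'.npz',**im); return im
def load(fn): return dict(np.load('pics/'+fn+'.npz'))
def ray(im,u,v):
    K=im['camera_matrix']; d=np.linalg.inv(K)@np.array([u,v,1.]); d=np.array([d[0],-d[1],-d[2]])
    return im['position'], im['rotation']@d
def onz(im,u,v,z):
    p,d=ray(im,u,v); return p+d*(z-p[2])/d[2]
def depth(im,u,v):
    p,d=ray(im,u,v); return p+d*im['z_map'][int(v),int(u)]
def proj(im,P):
    c=im['rotation'].T@(np.array(P)-im['position']); q=im['camera_matrix']@np.array([c[0],-c[1],-c[2]]); return q[:2]/q[2]
E
python3 - <<'E'
from h import *
for n in ('top','scene'):
    im=shot(n,n+'0.png'); print(n,im['position'],im['rotation'].round(3).tolist(),im['camera_matrix'].tolist())
s=readout.observe(); print(s)
E
```

```text
top [0.48687808 0.0653351  1.30774711] [0.058, -0.069, -1.577] [[404.0862952502097, 0.0, 313.0606516128119], [0.0, 404.0862952502097, 202.06253117066382], [0.0, 0.0, 1.0]]
scene [ 1.5820084  -0.24009789  0.8408278 ] [0.808, 0.632, 1.166] [[498.90214625661963, 0.0, 309.2832452020823], [0.0, 498.90214625661963, 199.87018423867497], [0.0, 0.0, 1.0]]
{'clock': 0.1, 'joints': array([-1.44757717,  0.435159  ,  0.02496577,  1.57400207, -0.01161658,
        1.13398536, -0.07511068]), 'dq': array([-7.37964001e-04, -8.61030324e-04,  1.03862992e-03, -2.06668299e-03,
        1.34825908e-05,  1.82117575e-03, -5.20807234e-04]), 'joint_efforts': array([ 2.82988090e-03, -6.69120169e+01,  9.87669490e-01, -3.15145290e+01,
       -6.04984327e-02,  3.74536647e-02,  2.78101237e-05]), 'position': array([0.13988038, 0.60868021, 0.22602137]), 'ee_rot': array([-3.54081950e-01, -3.12152526e+00,  2.21143792e-03]), 'force': array([-0.1747145 ,  0.72867836, -0.46090545]), 'ft_torque': array([-0.01718341,  0.05348563, -0.01220855]), 'gripper_force': 0.0, 'width': 1.0015662319744452}
```

View pics/top0.png

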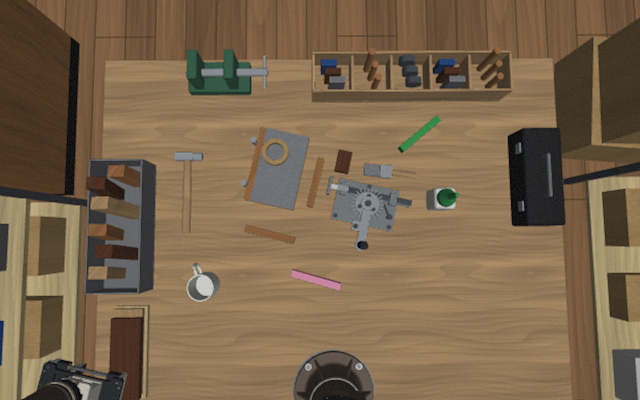

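View pics/scene0.png

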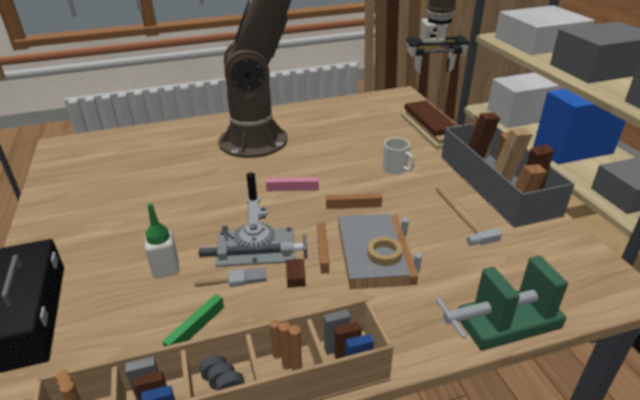

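```bash
cat >> h.py <<'E'
_shot=shot
def fix(im):
    im['rotation']=cv2.Rodrigues(np.array(im['rotation']))[0]; return im
def shot(n,f): return fix(_shot(n,f))
_load=load
def load(f): return fix(_load(f))
E
python3 - <<'E'
from h import *
t=load('top0');s=load('scene0')
print(t['rotation'].round(3))
pts={'handle top':(362,245,.146),'axle':(367.5,203,.05),'glue':(449,197,.2),'glue base':(441,199,.1),'strip':(316,182,.036),'panel':(277,168,.036),'padtip':(329,186,.03)}
for k,(u,v,z) in pts.items(): print(k,onz(t,u,v,z).round(3),depth(t,u,v).round(3))
print('scene handle top',onz(s,251,176,.146))
c=cv2.resize(t['pixels'][120:270,230:470],None,fx=3.3,fy=3.3,interpolation=cv2.INTER_CUBIC); cv2.imwrite('pics/crop1.png',c)
# masks
hsv=cv2.cvtColor(t['pixels'],cv2.COLOR_BGR2HSV)
print(hsv[182,316],hsv[168,260],hsv[190,285],hsv[245,362],hsv[215,345])
E
```

```text
[[-0.008  0.997 -0.081]
 [-1.    -0.007  0.007]
 [ 0.006  0.081  0.997]]
handle top [ 0.457 -0.082  0.146] [ 0.457 -0.081  0.148]
axle [ 0.585 -0.113  0.05 ] [ 0.583 -0.11   0.074]
glue [ 0.588 -0.317  0.2  ] [ 0.592 -0.333  0.155]
glue base [ 0.591 -0.328  0.1  ] [ 0.589 -0.319  0.126]
strip [0.654 0.047 0.036] [0.654 0.047 0.036]
panel [0.699 0.17  0.036] [0.699 0.17  0.037]
padtip [0.641 0.005 0.03 ] [0.639 0.006 0.048]
scene handle top [ 0.46623783 -0.08643913  0.146     ]
[ 13 141 134] [105  13 119] [103  15 120] [150   6  42] [ 97  19 122]
```

View pics/crop1.png

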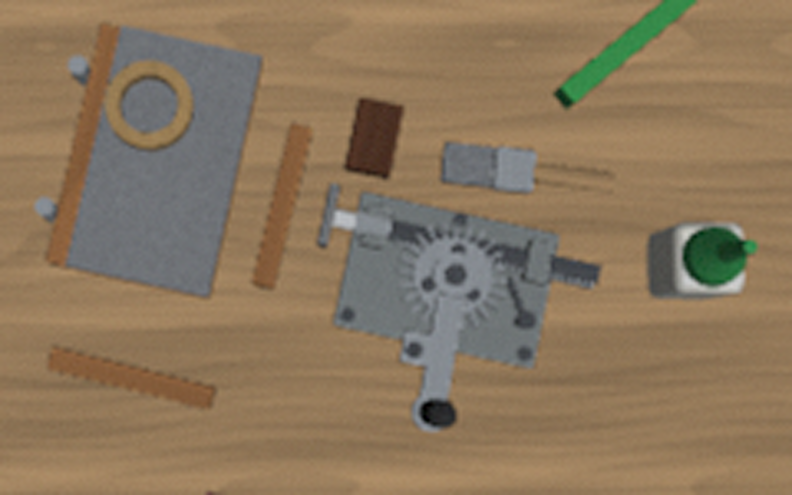

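The views show the following:

| Thing | Top image px | Crop px |
|---|---|---|
| Clamp wheel | (367,203) | (455,275) |
| Black lever handle | (362,245) | (437,412) |
| Rack/pad tip | (329,186) | (328,215) |
| Panel | (277,168) | |

Candidates for the strip:
- Brown strip between pad and panel at (316,182). This is the one to clamp.
- Spare brown strip at (270,234).
- Pink look-alike at (316,280).
- Green look-alike at (420,134).

Candidates for the handle:
- Black upright at (362,245) on the lever. This is the choice, and the crop confirms it.
- Small dark bolts and pawl at top px (387,217), and the hammer handle at (186,195). Neither fits the description.

Run:
```python
from h import *
t=load('top0')
vv,uu=np.mgrid[225:265,340:390]; P=np.array([[depth(t,u,v) for u in range(340,390)] for v in range(225,265)])
m=(P[...,2]>.135); Q=P[m]; print('handle',m.sum(),Q.mean(0),np.ptp(Q,axis=0))
# wheel top: z .045-.055
P=np.array([[depth(t,u,v) for u in range(335,400)] for v in range(175,235)]); m=P[...,2]>.07; print('bolt',m.sum(),P[m].mean(0))
g=cv2.cvtColor(t['pixels'],cv2.COLOR_BGR2HSV)
def box(m,z):
    c=max(cv2.findContours(m,0,1)[0],key=cv2.contourArea); (cx,cy),_,_=r=cv2.minAreaRect(c)
    print(onz(t,cx,cy,z),[onz(t,*q,z)[:2].round(4).tolist() for q in cv2.boxPoints(r)])
m=((g[...,0]>8)&(g[...,0]<18)&(g[...,1]>125)).astype(np.uint8)*255
m2=np.zeros_like(m); m2[150:215,300:332]=m[150:215,300:332]; box(m2,.036)
m=((g[...,1]<40)).astype(np.uint8)*255; m2=m*0; m2[120:215,245:312]=m[120:215,245:312]; box(m2,.036)
```

```text
handle 71 [ 0.46086952 -0.05955065  0.35794472] [0.0418119  0.16536803 1.16934752]
bolt 69 [ 0.54030212 -0.06403342  0.35850167]
[0.65318071 0.04972678 0.036     ] [[0.5793, 0.0794], [0.7331, 0.04], [0.7278, 0.0198], [0.5741, 0.0594]]
[0.69790978 0.16291165 0.036     ] [[0.5977, 0.2564], [0.8316, 0.2053], [0.7995, 0.0681], [0.5663, 0.1212]]
```

```bash
python3 -m creep '[[-0.8,-1,0,0,0.6],[-0.8,-1,0,0,0.6],[-0.8,-1,0,0,0.6],[-0.8,-1,0,0,0.6],[-0.8,-1,0,0,0.6],[-0.8,-1,0,0,0.6],[-0.8,-1,0,0,0.6],[-0.8,-1,0,0,0.6],[-0.8,-1,0,0,0.6],[-0.8,-1,0,0,0.6],[-0.8,-1,0,0,0.6],[-0.8,-1,0,0,0.6]]' 20
```

```text
clock: 1.6
position: [0.407, 0.0537, 0.2267]
ee_rot: [0.354, 3.121, 0.0]
force: [1.1, 0.3, 0.3]
width: 0.601
gripper_force: 0.0
```

Run:
```python
from h import *
t=load('top0')
def sel(u0,u1,v0,v1,lo,hi):
    P=np.array([depth(t,u,v) for v in range(v0,v1) for u in range(u0,u1) if t['z_map'][v,u]>0]); return P[(P[:,2]>lo)&(P[:,2]<hi)]
Q=sel(345,385,230,262,.135,.16); print('handle',len(Q),Q.mean(0),Q.min(0),Q.max(0))
Q=sel(350,385,190,215,.066,.1); print('bolt',len(Q),Q.mean(0),Q.min(0),Q.max(0))
Q=sel(335,400,180,225,.043,.054); print('wheel',len(Q),Q.mean(0),Q.min(0),Q.max(0))
s=load('scene0'); P=np.array([depth(s,u,v) for v in range(165,215) for u in range(240,262) if s['z_map'][v,u]>0]); P=P[P[:,2]>.1]; print('scene handle',len(P),P.mean(0),P.max(0))
o=readout.observe(); R=cv2.Rodrigues(o['ee_rot'])[0]
for h in ([.459,-.082,.227],): print('tool shift',R.T@(np.array(h)-o['position'])/.04)
w=shot('wrist','w1.png'); print(w['position'],proj(w,[.459,-.082,.146]))
```

```text
handle 58 [ 0.45504001 -0.08754229  0.14505798] [ 0.44506618 -0.10003293  0.13839959] [ 0.46522126 -0.07633515  0.14994351]
bolt 106 [ 0.57810379 -0.11090671  0.06900253] [ 0.5490419  -0.13083615  0.06603435] [ 0.60178188 -0.09355917  0.0768139 ]
wheel 390 [ 0.58299347 -0.11864822  0.04921271] [ 0.53143099 -0.18910871  0.04307058] [ 0.6320782  -0.06161994  0.05398378]
scene handle 167 [ 0.46175063 -0.08675547  0.12808322] [ 0.47052301 -0.07321086  0.14979319]
tool shift [-2.02606831 -3.01665632 -0.00700639]
[0.32559    0.073042   0.38445913] [183.53846226 300.91295144]
```

View pics/w1.png

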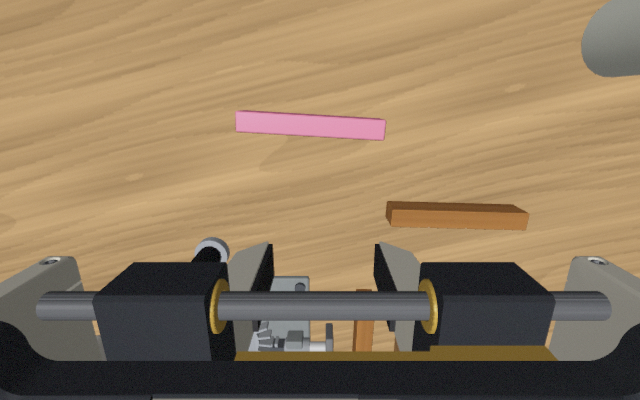

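The wrist view shows the handle top hidden behind the left finger near (185,300), with its foot ring at (212,245). This agrees with the depth fix of (0.457, -0.086).

```bash
python3 -m creep '[[-0.5,-0.8,0,0,0.7],[-0.5,-0.8,0,0,0.7],[-0.5,-0.8,0,0,0.7],[-0.5,-0.7,0,0,0.7],[0,0,0,0,0.7],[0,0,0.8,0,0.7],[0,0,0.8,0,0.7],[0,0,0.8,0,0.7],[0,0,0.6,0,0.7],[0,0,0.4,0,0.7],[0,0,0,0,0.7]]' 20
```

```text
clock: 3.02
position: [0.4557, -0.0824, 0.0898]
ee_rot: [-0.353, -3.119, -0.0]
force: [1.0, 0.1, -0.0]
width: 0.698
gripper_force: 0.0
```

```bash
python3 -m creep '[[0,0,0,0,0.1],[0,0,0,0,0.1],[0,0,0,0,0.1],[0,0,0,0,0.1],[0,0,0,0,0.1],[0,0,0,0,0.1]]' 20
python3 - <<'E'
from h import *
t=shot('top','t2.png'); s=shot('scene','s2.png'); o=readout.observe(); print(o['position'],o['force'],o['width']*92)
a=cv2.resize(s['pixels'][130:300,180:420],None,fx=3.3,fy=3.3); cv2.imwrite('pics/s2c.png',a)
E
```

```text
clock: 3.78
position: [0.4569, -0.0835, 0.0909]
ee_rot: [0.354, 3.121, 0.0]
force: [-1.3, -0.8, 4.5]
width: 0.271
gripper_force: 20.0
[ 0.45695789 -0.08346874  0.0908868 ] [-1.85558765  0.40388562  5.07831393] 25.006455344368444
```

View pics/s2c.png

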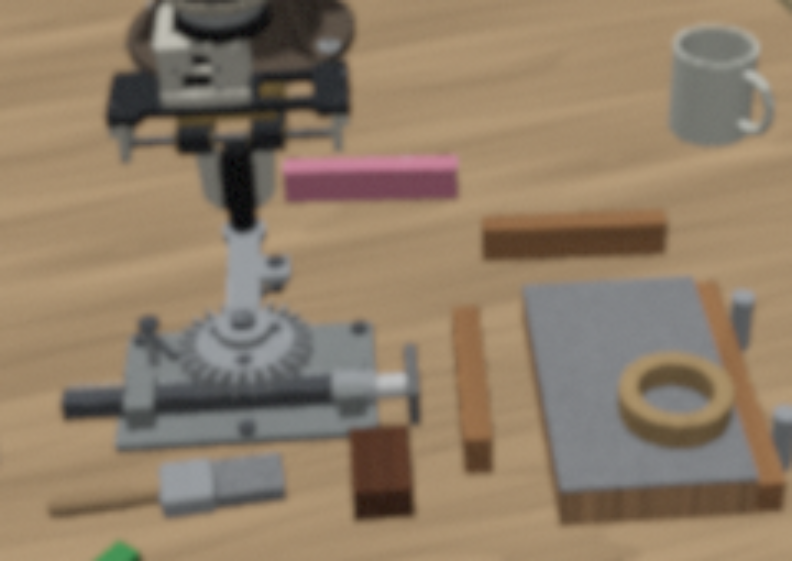

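The scene crop shows the fingers around the black handle at crop (240,185). The strip is at (472,390) between the pad (412,385) and the panel. The opening reads 25 mm, so the handle is gripped. I'll follow the arc with equal rows of 4 degrees each (9 mm chord).

```bash
python3 -m creep '[[-0.008,-0.227,0,-1,0.1],[-0.008,-0.227,0,-1,0.1],[-0.008,-0.227,0,-1,0.1],[-0.008,-0.227,0,-1,0.1]]' 20;  python3 -m creep '[[-0.008,-0.227,0,-1,0.1],[-0.008,-0.227,0,-1,0.1],[-0.008,-0.227,0,-1,0.1],[-0.008,-0.227,0,-1,0.1],[0,0,0,0,0.1]]'
cat > m.py <<'E'
from h import *
import sys
AX=np.array([.583,-.113]); Y=np.array([.222,.975]); X=np.array([.975,-.222])
n=sys.argv[1]; t=shot('top','t%s.png'%n); s=shot('scene','s%s.png'%n); o=readout.observe()
r=o['position'][:2]-AX; th=np.arctan2(r[1],r[0])%(2*np.pi)-(np.pi-.224)
print('lever',th.round(3),'rad',np.hypot(*r).round(4),'pos',o['position'].round(4),'F',o['force'].round(1),'t',o['clock'],'w',o['width']*92)
def brown(im,z,reg):
    g=cv2.cvtColor(im['pixels'],cv2.COLOR_BGR2HSV); m=((g[...,0]>8)&(g[...,0]<18)&(g[...,1]>125)).astype(np.uint8)*255
    k=m*0; k[reg]=m[reg]; c=max(cv2.findContours(k,0,1)[0],key=cv2.contourArea); q=cv2.boxPoints(cv2.minAreaRect(c))
    W=np.array([onz(im,*p,z)[:2] for p in q]); return W,cv2.contourArea(c)
W,a=brown(t,.036,np.s_[150:215,285:332]); e=W-AX; c=e.mean(0)
i=np.argsort(e@X); print('strip ctr clamp xy',(c@X).round(4),(c@Y).round(4),'y lo-x',(e[i[:2]]@Y).round(4),'y hi-x',(e[i[2:]]@Y).round(4),'area',a)
E
python3 m.py 3
```

```text
clock: 4.38
position: [0.4547, -0.1196, 0.0909]
ee_rot: [-0.088, 3.139, 0.0]
force: [2.9, 0.8, -1.3]
width: 0.271
gripper_force: 20.0
clock: 5.0
position: [0.4627, -0.1553, 0.0909]
ee_rot: [-0.522, 3.095, -0.001]
force: [5.3, 1.1, -1.3]
width: 0.27
gripper_force: 20.0
lever 0.56 rad 0.1276 pos [ 0.4626 -0.1551  0.0909] F [ 6.7  0.3 -2.1] t 5.1 w 24.883275447828133
strip ctr clamp xy 0.0327 0.1742 y lo-x [0.1661 0.1867] y hi-x [0.1616 0.1825] area 266.0
```

```bash
python3 -m creep '[[-0.008,0.227,0,1,0.1],[-0.008,0.227,0,1,0.1],[-0.008,0.227,0,1,0.1],[-0.008,0.227,0,1,0.1],[-0.008,0.227,0,1,0.1],[-0.008,0.227,0,1,0.1],[-0.008,0.227,0,1,0.1],[-0.008,0.227,0,1,0.1]]';  python3 -m creep '[[-0.008,0.227,0,1,0.1],[-0.008,0.227,0,1,0.1],[-0.008,0.227,0,1,0.1],[-0.008,0.227,0,1,0.1],[-0.008,0.227,0,1,0.1],[-0.008,0.227,0,1,0.1],[-0.008,0.227,0,1,0.1],[-0.008,0.227,0,1,0.1]]'; python3 m.py 4
```

```text
clock: 6.1
position: [0.457, -0.0833, 0.0909]
ee_rot: [0.358, 3.121, 0.0]
force: [-1.3, -1.6, 4.8]
width: 0.269
gripper_force: 20.0
clock: 7.1
position: [0.4906, -0.0195, 0.0909]
ee_rot: [-1.203, -2.899, -0.001]
force: [-6.1, 3.6, 12.6]
width: 0.271
gripper_force: 20.0
lever -0.575 rad 0.1314 pos [ 0.4914 -0.0188  0.0908] F [-4.6  5.1 12.1] t 7.2 w 24.69652594262939
strip ctr clamp xy 0.0331 0.1742 y lo-x [0.1661 0.1867] y hi-x [0.1616 0.1825] area 263.0
```

```bash
python3 -m creep '[[-0.008,-0.227,0,-1,0.1],[-0.008,-0.227,0,-1,0.1],[-0.008,-0.227,0,-1,0.1],[-0.008,-0.227,0,-1,0.1],[-0.008,-0.227,0,-1,0.1],[-0.008,-0.227,0,-1,0.1],[-0.008,-0.227,0,-1,0.1],[-0.008,-0.227,0,-1,0.1]]';  python3 -m creep '[[-0.008,-0.227,0,-1,0.1],[-0.008,-0.227,0,-1,0.1],[-0.008,-0.227,0,-1,0.1],[-0.008,-0.227,0,-1,0.1],[-0.008,-0.227,0,-1,0.1],[-0.008,-0.227,0,-1,0.1],[-0.008,-0.227,0,-1,0.1],[-0.008,-0.227,0,-1,0.1]]'; python3 m.py 5
python3 -c "
from h import *
a=load('s5')['pixels'][180:300,180:340]; b=load('t5')['pixels'][140:230,260:420]
cv2.imwrite('pics/c5.png',np.vstack([cv2.resize(a,None,fx=4,fy=2.5,interpolation=2) if 0 else cv2.resize(b,(640,360),interpolation=2)]))
cv2.imwrite('pics/c5.png',np.vstack([cv2.resize(a[:60*2],(400,300),interpolation=2),cv2.resize(b,(400,225),interpolation=2)]))"
```

```text
clock: 8.2
position: [0.4572, -0.0828, 0.0909]
ee_rot: [0.349, 3.122, 0.002]
force: [1.6, 3.8, 1.8]
width: 0.268
gripper_force: 20.0
clock: 9.2
position: [0.4624, -0.1541, 0.0909]
ee_rot: [-0.526, 3.095, 0.001]
force: [5.9, 5.2, -1.2]
width: 0.269
gripper_force: 20.0
lever 0.56 rad 0.1274 pos [ 0.4627 -0.155   0.0909] F [4.3 2.2 0.3] t 9.3 w 24.3766767113063
strip ctr clamp xy 0.0327 0.1745 y lo-x [0.1654 0.1865] y hi-x [0.1624 0.1837] area 268.0
```

View pics/c5.png

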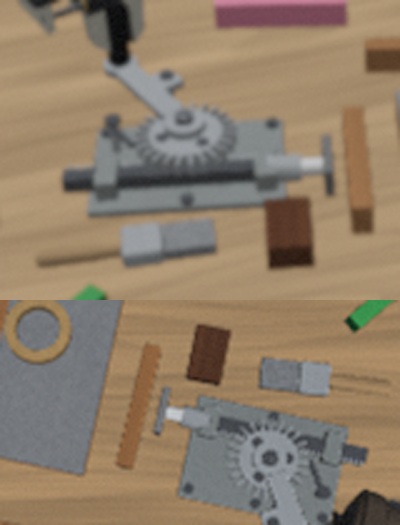

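The crop shows the pad at top px (325,185), still short of the strip (315,183). The strip has hardly moved and the rack has advanced about 4 px. I'll measure rack advance numerically.

```bash
cat > pad.py <<'E'
from h import *
import sys
AX=np.array([.583,-.111]); Y=np.array([.222,.975]); X=np.array([.975,-.222])
def cloud(im,u0,u1,v0,v1):
    P=np.array([np.r_[depth(im,u,v),u,v] for v in range(v0,v1) for u in range(u0,u1) if im['z_map'][v,u]>0]); e=P[:,:2]-AX; return np.c_[e@X,e@Y,P[:,2:]]
for n in sys.argv[1:]:
  for v,reg in (('t',(290,425,150,225)),('s',(190,345,200,290))):
    C=cloud(load(v+n),*reg)
    m=(C[:,2]>.012)&(C[:,0]>.035)&(C[:,0]<.08)
    p=C[m&(C[:,1]>.06)]; tl=C[m&(C[:,1]<-.09)&(C[:,1]>-.2)]
    mm=C[m&(C[:,2]>.030)&(C[:,1]>.06)]
    h=np.histogram(p[:,1],np.arange(.06,.24,.005))[0]
    print(n,v,'tail',np.percentile(tl[:,1],2).round(4) if len(tl) else None,'hist.06+5mm',h.tolist())
E
python3 pad.py 0 2 3 4 5
```

```text
Traceback (most recent call last):
  File "pad.py", line 8, in <module>
    C=cloud(load(v+n),*reg)
            ~~~~^^^^^
  File "h.py", line 20, in load
    def load(f): return fix(_load(f))
                            ~~~~~^^^
  File "h.py", line 5, in load
    def load(fn): return dict(np.load('pics/'+fn+'.npz'))
                              ~~~~~~~^^^^^^^^^^^^^^^^^^^
FileNotFoundError: [Errno 2] No such file or directory: 'pics/t0.npz'
```

```bash
cp pics/top0.npz pics/t0.npz; cp pics/scene0.npz pics/s0.npz; python3 pad.py 0 2 3 4 5
```

```text
0 t tail -0.139 hist.06+5mm [4, 8, 9, 9, 9, 13, 5, 8, 3, 3, 3, 3, 12, 15, 2, 0, 0, 0, 0, 4, 20, 23, 22, 22, 7, 0, 0, 0, 0, 0, 0, 0, 22, 23, 22]
0 s tail -0.1375 hist.06+5mm [16, 19, 24, 26, 23, 28, 22, 20, 11, 9, 10, 10, 24, 32, 18, 0, 0, 0, 0, 0, 20, 24, 25, 26, 19, 0, 0, 0, 0, 0, 0, 0, 22, 5, 0]
2 t tail -0.1396 hist.06+5mm [6, 8, 9, 9, 10, 12, 8, 8, 3, 3, 3, 3, 11, 14, 3, 0, 0, 0, 0, 4, 22, 21, 22, 23, 7, 0, 0, 0, 0, 0, 0, 0, 23, 21, 23]
2 s tail -0.1383 hist.06+5mm [16, 20, 24, 24, 27, 25, 23, 20, 9, 10, 10, 10, 25, 30, 16, 0, 0, 0, 0, 0, 20, 22, 24, 23, 18, 0, 0, 0, 0, 0, 0, 0, 23, 5, 0]
3 t tail -0.1349 hist.06+5mm [7, 8, 10, 10, 8, 10, 7, 6, 7, 4, 3, 3, 4, 13, 14, 3, 0, 0, 0, 4, 22, 22, 22, 22, 7, 0, 0, 0, 0, 0, 0, 0, 23, 23, 21]
3 s tail -0.1323 hist.06+5mm [17, 17, 25, 25, 27, 27, 20, 18, 16, 10, 11, 10, 11, 24, 32, 17, 0, 0, 0, 0, 22, 22, 23, 20, 19, 0, 0, 0, 0, 0, 0, 0, 22, 4, 0]
4 t tail -0.1388 hist.06+5mm [4, 8, 10, 10, 10, 14, 8, 5, 3, 4, 3, 3, 12, 14, 3, 0, 0, 0, 0, 4, 21, 23, 22, 23, 7, 0, 0, 0, 0, 0, 0, 0, 23, 21, 23]
4 s tail -0.138 hist.06+5mm [17, 19, 24, 26, 26, 23, 24, 24, 10, 9, 11, 10, 25, 32, 17, 0, 0, 0, 0, 0, 21, 24, 23, 24, 19, 0, 0, 0, 0, 0, 0, 0, 23, 4, 0]
5 t tail -0.125 hist.06+5mm [6, 9, 10, 9, 10, 11, 5, 7, 6, 6, 4, 3, 4, 3, 4, 12, 14, 3, 0, 4, 21, 23, 22, 21, 8, 0, 0, 0, 0, 0, 0, 0, 23, 21, 22]
5 s tail -0.1223 hist.06+5mm [20, 15, 24, 25, 23, 24, 22, 19, 16, 18, 19, 11, 11, 10, 9, 25, 31, 19, 0, 0, 22, 24, 26, 26, 14, 0, 0, 0, 0, 0, 0, 0, 20, 3, 0]
```

```bash
python3 -m creep '[[-0.008,0.227,0,1,0.1],[-0.008,0.227,0,1,0.1],[-0.008,0.227,0,1,0.1],[-0.008,0.227,0,1,0.1],[-0.008,0.227,0,1,0.1],[-0.008,0.227,0,1,0.1],[-0.008,0.227,0,1,0.1],[-0.008,0.227,0,1,0.1],[-0.008,0.227,0,1,0.1]]' | tail -0;  python3 -m creep '[[-0.008,0.227,0,1,0.1],[-0.008,0.227,0,1,0.1],[-0.008,0.227,0,1,0.1],[-0.008,0.227,0,1,0.1],[-0.008,0.227,0,1,0.1],[-0.008,0.227,0,1,0.1],[-0.008,0.227,0,1,0.1],[-0.008,0.227,0,1,0.1]]'; python3 m.py 6
```

```text
clock: 11.42
position: [0.4974, -0.0131, 0.0909]
ee_rot: [-1.303, -2.856, -0.002]
force: [-6.5, 4.4, 12.0]
width: 0.266
gripper_force: 20.0
lever -0.646 rad 0.1315 pos [ 0.4982 -0.0125  0.0908] F [-6.   5.3 13. ] t 11.525 w 24.52661214594514
strip ctr clamp xy 0.0331 0.1742 y lo-x [0.1661 0.1867] y hi-x [0.1616 0.1825] area 265.0Exception ignored on flushing sys.stdout:
BrokenPipeError: [Errno 32] Broken pipe
```

```bash
python3 -m creep '[[-0.008,-0.227,0,-1,0.1],[-0.008,-0.227,0,-1,0.1],[-0.008,-0.227,0,-1,0.1],[-0.008,-0.227,0,-1,0.1],[-0.008,-0.227,0,-1,0.1],[-0.008,-0.227,0,-1,0.1],[-0.008,-0.227,0,-1,0.1],[-0.008,-0.227,0,-1,0.1]]'|grep force;  python3 -m creep '[[-0.008,-0.227,0,-1,0.1],[-0.008,-0.227,0,-1,0.1],[-0.008,-0.227,0,-1,0.1],[-0.008,-0.227,0,-1,0.1],[-0.008,-0.227,0,-1,0.1],[-0.008,-0.227,0,-1,0.1],[-0.008,-0.227,0,-1,0.1],[-0.008,-0.227,0,-1,0.1],[-0.008,-0.227,0,-1,0.1]]'; python3 m.py 7; python3 pad.py 6 7
```

```text
force: [-0.1, 4.0, 3.0]
gripper_force: 20.0
clock: 13.65
position: [0.4624, -0.1541, 0.0909]
ee_rot: [-0.526, 3.095, 0.001]
force: [5.0, 5.1, 0.0]
width: 0.271
gripper_force: 20.0
lever 0.559 rad 0.1274 pos [ 0.4626 -0.1549  0.0909] F [4.3 4.  2.4] t 13.75 w 24.94882093344793
strip ctr clamp xy 0.0327 0.1757 y lo-x [0.1663 0.1873] y hi-x [0.164  0.1852] area 263.0
6 t tail -0.1305 hist.06+5mm [7, 9, 8, 11, 9, 12, 6, 8, 6, 5, 3, 3, 4, 3, 12, 14, 1, 0, 0, 4, 22, 22, 22, 22, 7, 0, 0, 0, 0, 0, 0, 0, 22, 21, 22]
6 s tail -0.1284 hist.06+5mm [16, 17, 26, 23, 26, 27, 24, 19, 16, 16, 9, 12, 11, 11, 27, 34, 15, 0, 0, 0, 22, 25, 25, 22, 20, 0, 0, 0, 0, 0, 0, 0, 24, 3, 0]
7 t tail -0.1093 hist.06+5mm [7, 7, 9, 11, 10, 10, 7, 6, 6, 6, 4, 7, 4, 5, 4, 2, 4, 2, 11, 15, 19, 20, 23, 22, 16, 0, 0, 0, 0, 0, 0, 0, 23, 20, 23]
7 s tail -0.1073 hist.06+5mm [16, 16, 24, 24, 22, 26, 17, 16, 15, 18, 17, 16, 18, 17, 13, 10, 12, 11, 22, 33, 34, 23, 25, 23, 23, 3, 0, 0, 0, 0, 0, 0, 23, 4, 0]
```

```bash
python3 -m creep '[[-0.008,0.227,0,1,0.1],[-0.008,0.227,0,1,0.1],[-0.008,0.227,0,1,0.1],[-0.008,0.227,0,1,0.1],[-0.008,0.227,0,1,0.1],[-0.008,0.227,0,1,0.1],[-0.008,0.227,0,1,0.1],[-0.008,0.227,0,1,0.1],[-0.008,0.227,0,1,0.1]]' | grep force;  python3 -m creep '[[-0.008,0.227,0,1,0.1],[-0.008,0.227,0,1,0.1],[-0.008,0.227,0,1,0.1],[-0.008,0.227,0,1,0.1],[-0.008,0.227,0,1,0.1],[-0.008,0.227,0,1,0.1],[-0.008,0.227,0,1,0.1],[-0.008,0.227,0,1,0.1]]'|grep -i force
```

```text
force: [-2.2, 0.5, 7.3]
gripper_force: 20.0
force: [-7.3, 4.6, 12.9]
gripper_force: 20.0
```

```bash
python3 -m creep '[[-0.008,-0.227,0,-1,0.1],[-0.008,-0.227,0,-1,0.1],[-0.008,-0.227,0,-1,0.1],[-0.008,-0.227,0,-1,0.1],[-0.008,-0.227,0,-1,0.1],[-0.008,-0.227,0,-1,0.1],[-0.008,-0.227,0,-1,0.1],[-0.008,-0.227,0,-1,0.1]]'|grep force;  python3 -m creep '[[-0.008,-0.227,0,-1,0.1],[-0.008,-0.227,0,-1,0.1],[-0.008,-0.227,0,-1,0.1],[-0.008,-0.227,0,-1,0.1],[-0.008,-0.227,0,-1,0.1],[-0.008,-0.227,0,-1,0.1],[-0.008,-0.227,0,-1,0.1],[-0.008,-0.227,0,-1,0.1],[-0.008,-0.227,0,-1,0.1]]'; python3 m.py 8; python3 pad.py 8
```

```text
force: [-0.1, 5.6, 4.5]
gripper_force: 20.0
clock: 18.0
position: [0.4623, -0.154, 0.0909]
ee_rot: [-0.527, 3.095, 0.001]
force: [4.2, 6.8, -0.4]
width: 0.266
gripper_force: 20.0
lever 0.559 rad 0.1275 pos [ 0.4626 -0.155   0.0909] F [3.  2.2 0.4] t 18.1 w 24.437019776799048
strip ctr clamp xy 0.0323 0.1913 y lo-x [0.1805 0.2021] y hi-x [0.1804 0.2022] area 268.5
8 t tail -0.0947 hist.06+5mm [3, 7, 11, 9, 8, 12, 4, 6, 4, 5, 4, 7, 4, 6, 5, 5, 5, 2, 6, 2, 4, 9, 15, 17, 22, 22, 22, 17, 0, 0, 0, 0, 22, 21, 24]
8 s tail -0.0971 hist.06+5mm [17, 14, 25, 26, 25, 26, 16, 14, 13, 14, 16, 17, 18, 18, 17, 17, 19, 14, 11, 12, 9, 18, 32, 34, 23, 25, 23, 20, 8, 0, 0, 0, 21, 5, 0]
```

```bash
python3 -m creep '[[-0.008,0.227,0,1,0.1],[-0.008,0.227,0,1,0.1],[-0.008,0.227,0,1,0.1],[-0.008,0.227,0,1,0.1],[-0.008,0.227,0,1,0.1],[-0.008,0.227,0,1,0.1],[-0.008,0.227,0,1,0.1],[-0.008,0.227,0,1,0.1],[-0.008,0.227,0,1,0.1]]' | grep force;  python3 -m creep '[[-0.008,0.227,0,1,0.1],[-0.008,0.227,0,1,0.1],[-0.008,0.227,0,1,0.1],[-0.008,0.227,0,1,0.1],[-0.008,0.227,0,1,0.1],[-0.008,0.227,0,1,0.1],[-0.008,0.227,0,1,0.1],[-0.008,0.227,0,1,0.1]]'|grep -i force; python3 m.py 9
```

```text
force: [-2.7, -0.3, 7.1]
gripper_force: 20.0
force: [-6.2, 4.3, 12.9]
gripper_force: 20.0
lever -0.647 rad 0.1316 pos [ 0.4982 -0.0124  0.0908] F [-6.   4.9 12.7] t 20.325 w 24.822586906437312
strip ctr clamp xy 0.033 0.1914 y lo-x [0.1811 0.2022] y hi-x [0.1805 0.2017] area 274.5
```

```bash
python3 -m creep '[[-0.008,-0.227,0,-1,0.1],[-0.008,-0.227,0,-1,0.1],[-0.008,-0.227,0,-1,0.1],[-0.008,-0.227,0,-1,0.1],[-0.008,-0.227,0,-1,0.1],[-0.008,-0.227,0,-1,0.1],[-0.008,-0.227,0,-1,0.1],[-0.008,-0.227,0,-1,0.1]]'|grep force;  python3 -m creep '[[-0.008,-0.227,0,-1,0.1],[-0.008,-0.227,0,-1,0.1],[-0.008,-0.227,0,-1,0.1],[-0.008,-0.227,0,-1,0.1],[-0.008,-0.227,0,-1,0.1],[-0.008,-0.227,0,-1,0.1],[-0.008,-0.227,0,-1,0.1],[-0.008,-0.227,0,-1,0.1],[-0.008,-0.227,0,-1,0.1]]'; python3 m.py 10; python3 pad.py 9 10
```

```text
force: [0.0, 4.5, 3.9]
gripper_force: 20.0
clock: 22.45
position: [0.4623, -0.1541, 0.0909]
ee_rot: [-0.526, 3.095, 0.001]
force: [4.6, 5.6, 1.2]
width: 0.266
gripper_force: 20.0
lever 0.56 rad 0.1275 pos [ 0.4626 -0.155   0.0909] F [3.7 3.  1.2] t 22.55 w 24.44442410808361
strip ctr clamp xy 0.033 0.2069 y lo-x [0.1961 0.2183] y hi-x [0.1953 0.2178] area 273.0
9 t tail -0.0994 hist.06+5mm [8, 7, 9, 12, 10, 11, 4, 6, 4, 5, 4, 7, 5, 6, 5, 5, 4, 2, 6, 2, 7, 15, 9, 13, 22, 23, 21, 20, 0, 0, 0, 0, 22, 22, 24]
9 s tail -0.0973 hist.06+5mm [19, 14, 27, 26, 25, 24, 18, 16, 14, 14, 17, 17, 18, 16, 19, 16, 14, 10, 10, 10, 13, 39, 31, 10, 25, 22, 25, 21, 7, 0, 0, 0, 21, 4, 0]
10 t tail -0.0976 hist.06+5mm [7, 7, 10, 10, 10, 10, 5, 6, 3, 4, 2, 4, 3, 5, 6, 5, 5, 6, 5, 5, 4, 3, 4, 3, 9, 15, 17, 22, 23, 21, 22, 1, 21, 23, 21]
10 s tail -0.0966 hist.06+5mm [17, 18, 22, 25, 23, 23, 22, 16, 15, 16, 14, 12, 13, 17, 16, 17, 19, 16, 18, 18, 17, 9, 11, 11, 13, 40, 33, 30, 25, 25, 26, 10, 21, 4, 0]
```

```bash
python3 -m creep '[[-0.008,0.227,0,1,0.1],[-0.008,0.227,0,1,0.1],[-0.008,0.227,0,1,0.1],[-0.008,0.227,0,1,0.1],[-0.008,0.227,0,1,0.1],[-0.008,0.227,0,1,0.1],[-0.008,0.227,0,1,0.1],[-0.008,0.227,0,1,0.1],[-0.008,0.227,0,1,0.1]]' | grep force;  python3 -m creep '[[-0.008,0.227,0,1,0.1],[-0.008,0.227,0,1,0.1],[-0.008,0.227,0,1,0.1],[-0.008,0.227,0,1,0.1],[-0.008,0.227,0,1,0.1],[-0.008,0.227,0,1,0.1],[-0.008,0.227,0,1,0.1],[-0.008,0.227,0,1,0.1]]'|grep -i force; python3 m.py 11
```

```text
force: [-3.5, 0.4, 8.0]
gripper_force: 20.0
force: [-8.6, 4.0, 14.0]
gripper_force: 20.0
lever -0.647 rad 0.1316 pos [ 0.4982 -0.0124  0.0908] F [-7.1  6.6 14.4] t 24.775 w 24.58867986179953
strip ctr clamp xy 0.0322 0.207 y lo-x [0.2174 0.196 ] y hi-x [0.1966 0.2182] area 274.5
```

```bash
python3 -m creep '[[-0.008,-0.227,0,-1,0.1],[-0.008,-0.227,0,-1,0.1],[-0.008,-0.227,0,-1,0.1],[-0.008,-0.227,0,-1,0.1],[-0.008,-0.227,0,-1,0.1],[-0.008,-0.227,0,-1,0.1],[-0.008,-0.227,0,-1,0.1],[-0.008,-0.227,0,-1,0.1]]'|grep force;  python3 -m creep '[[-0.008,-0.227,0,-1,0.1],[-0.008,-0.227,0,-1,0.1],[-0.008,-0.227,0,-1,0.1],[-0.008,-0.227,0,-1,0.1],[-0.008,-0.227,0,-1,0.1],[-0.008,-0.227,0,-1,0.1]]'|grep force; python3 m.py 12;python3 -m creep '[[-0.008,-0.227,0,-1,0.1],[-0.008,-0.227,0,-1,0.1],[-0.008,-0.227,0,-1,0.1],[0,0,0,0,0.1]]'; python3 m.py 13
python3 - <<'E'
from h import *
r=[]
for n in ('s10','s11','s12','s13'):
    r.append(cv2.resize(load(n)['pixels'][215:275,240:360],(380,190),interpolation=2))
for n in ('t10','t11','t12','t13'):
    r.append(cv2.resize(load(n)['pixels'][160:210,290:370],(304,190),interpolation=2))
a=np.vstack(r[:4])[:,:]; b=np.vstack(r[4:]); c=np.hstack([a,b]); cv2.imwrite('pics/c13.png',cv2.resize(c,None,fx=.78,fy=.78)); print(c.shape)
E
```

```text
force: [-0.8, 3.1, 4.1]
gripper_force: 20.0
force: [2.3, 7.4, 2.8]
gripper_force: 20.0
lever 0.343 rad 0.1282 pos [ 0.4557 -0.1282  0.0908] F [1.4 4.1 3.6] t 26.625 w 24.76938133165673
strip ctr clamp xy 0.0327 0.213 y lo-x [0.2028 0.223 ] y hi-x [0.2029 0.2233] area 256.0
clock: 27.12
position: [0.4622, -0.1538, 0.0908]
ee_rot: [-0.523, 3.096, 0.003]
force: [1.9, 7.8, 4.7]
width: 0.266
gripper_force: 20.0
lever 0.547 rad 0.1275 pos [ 0.4621 -0.1535  0.0908] F [1.5 6.8 3.9] t 27.225 w 24.661022217752027
strip ctr clamp xy 0.0327 0.2128 y lo-x [0.2024 0.223 ] y hi-x [0.2025 0.2233] area 257.0
(760, 684, 3)
```

View pics/c13.png

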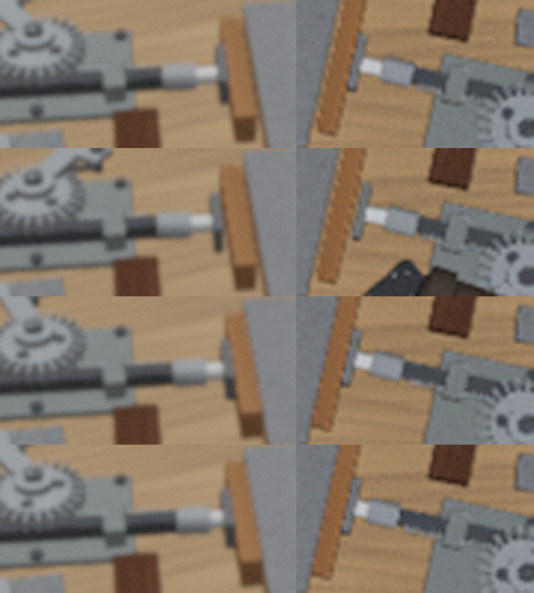

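The crops show the strip now flat on the panel edge and the pad on the strip (row 4: pad at (228,520), white stem visibly shorter). I'll measure the stem length to get the squeeze, going back a little first so the wheel settles on its notch.

```bash
python3 -m creep '[[-0.008,0.227,0,1,0.1],[-0.008,0.227,0,1,0.1],[-0.008,0.227,0,1,0.1],[-0.008,0.227,0,1,0.1],[-0.008,0.227,0,1,0.1],[-0.008,0.227,0,1,0.1],[-0.008,0.227,0,1,0.1],[-0.008,0.227,0,1,0.1],[0,0,0,0,0.1]]'|grep force;python3 m.py 14
cat > stem.py <<'E'
from h import *
import sys
AX=np.array([.583,-.111]); Y=np.array([.222,.975]); X=np.array([.975,-.222])
from pad import cloud
x0=.0;
ys=np.arange(.06,.215,.0005)
for n in sys.argv[1:]:
  im=load('s'+n); C=cloud(im,240,345,200,290)
  m=(C[:,2]>.012)&(C[:,0]>.035)&(C[:,0]<.08)&(C[:,1]>.11)&(C[:,1]<.2)
  for v in 'st':
    im=load(v+n); g=cv2.cvtColor(im['pixels'],cv2.COLOR_BGR2GRAY).astype(np.float32)
    pr=[]
    for y in ys:
        b=[]
        for dx in (-.004,-.002,0,.002,.004):
            P=np.r_[AX+X*(.0523+dx)+Y*y,.043]; q=proj(im,P); b.append(cv2.getRectSubPix(g,(1,1),(float(q[0]),float(q[1])))[0,0])
        pr.append(np.mean(b))
    pr=np.array(pr); print(n,v,pr[100::6].astype(int).tolist())
E
sed -i 's/^for n in sys.argv\[1:\]:/for n in (sys.argv[1:] if __name__=="__main__" else []):/' pad.py
python3 - <<'E'
from pad import *
for v,reg in (('t',(290,370,150,225)),('s',(240,345,200,290))):
    C=cloud(load(v+'8'),*reg); 
    for lo,hi in ((.11,.13),(.135,.15),(.15,.158)):
        m=(C[:,2]>.02)&(C[:,0]>.035)&(C[:,0]<.08)&(C[:,1]>lo)&(C[:,1]<hi); q=C[m]; print(v,lo,m.sum(),np.median(q[:,:3],0).round(4),q[:,2].max().round(4),q[:,0].min().round(3),q[:,0].max().round(3))
E
python3 stem.py 8 10 11 12 13 14
```

```text
force: [-3.8, 1.7, 6.8]
gripper_force: 20.0
lever -0.011 rad 0.1294 pos [ 0.4572 -0.0828  0.0908] F [-2.   3.   6.7] t 28.45 w 24.78035453325926
strip ctr clamp xy 0.032 0.213 y lo-x [0.2028 0.223 ] y hi-x [0.2029 0.2233] area 255.0
t 0.11 21 [0.0403 0.1199 0.0337] 0.0405 0.035 0.047
t 0.135 12 [0.0395 0.1413 0.0329] 0.0379 0.036 0.045
t 0.15 8 [0.0384 0.1538 0.0305] 0.0341 0.035 0.042
s 0.11 60 [0.0425 0.1202 0.0307] 0.0414 0.035 0.048
s 0.135 47 [0.0414 0.1409 0.0306] 0.0391 0.035 0.049
s 0.15 17 [0.0388 0.1533 0.028 ] 0.0352 0.035 0.044
8 s [84, 116, 139, 144, 145, 146, 147, 147, 147, 148, 149, 153, 167, 180, 185, 185, 185, 185, 181, 165, 131, 114, 114, 117, 120, 121, 119, 119, 118, 120, 129, 141, 145, 145, 143]
8 t [133, 132, 129, 128, 129, 127, 127, 126, 127, 128, 125, 124, 126, 127, 129, 130, 131, 132, 133, 116, 109, 114, 101, 97, 105, 108, 106, 105, 105, 107, 108, 124, 132, 132, 131]
10 s [71, 70, 70, 72, 71, 81, 112, 138, 144, 146, 146, 146, 147, 148, 148, 148, 151, 162, 177, 185, 186, 186, 186, 184, 169, 134, 116, 113, 111, 117, 121, 120, 119, 118, 118]
10 t [133, 133, 132, 
[... 867 characters left out ...]
3 s [70, 71, 71, 71, 71, 72, 73, 75, 75, 75, 83, 114, 138, 143, 144, 146, 147, 146, 147, 148, 148, 150, 161, 177, 185, 183, 164, 133, 116, 114, 115, 121, 121, 120, 120]
13 t [134, 133, 131, 131, 131, 130, 129, 129, 127, 127, 129, 127, 125, 126, 127, 127, 127, 131, 131, 134, 132, 134, 132, 135, 135, 135, 122, 106, 107, 110, 98, 101, 108, 106, 106]
14 s [69, 68, 68, 70, 71, 70, 71, 73, 83, 108, 132, 141, 142, 142, 143, 143, 145, 145, 145, 148, 159, 175, 182, 183, 183, 179, 162, 131, 114, 110, 113, 118, 118, 117, 116]
14 t [132, 131, 131, 131, 130, 130, 128, 128, 128, 128, 126, 124, 124, 125, 126, 126, 127, 129, 131, 132, 131, 133, 134, 134, 134, 135, 120, 105, 107, 109, 97, 101, 108, 105, 105]
```

Measured along the scene profile, the free stem is about 21.7 mm. Image 13 gives a squeeze of about 10.3 mm at the end of the stroke, and image 14 about 5.1 mm after settling. One more notch is needed.

```bash
cat > stem.py <<'E'
from h import *
import sys
AX=np.array([.583,-.111]); Y=np.array([.222,.975]); X=np.array([.975,-.222])
ys=np.arange(.09,.22,.00025)
for n in sys.argv[1:]:
  im=load('s'+n); g=cv2.cvtColor(im['pixels'],cv2.COLOR_BGR2GRAY).astype(np.float32)
  for x,z in ((.0523,.043),(.042,.036)):
    Q=np.array([proj(im,np.r_[AX+X*x+Y*y,z]) for y in ys],np.float32)
    pr=cv2.remap(g,Q[:,:1],Q[:,1:],cv2.INTER_LINEAR).ravel()
    k=int(np.argmax(pr*(ys>.1))); a=k
    while pr[a]>166:a-=1
    b=k
    while pr[b]>148:b+=1
    print(n,'sleeve',ys[a].round(4),'pad',ys[b].round(4),'stem mm',((ys[b]-ys[a])*1000).round(1))
E
python3 -m creep '[[-0.008,0.227,0,1,0.1],[-0.008,0.227,0,1,0.1],[0,0,0,0,0.1],[-0.008,-0.227,0,-1,0.1],[-0.008,-0.227,0,-1,0.1],[-0.008,-0.227,0,-1,0.1],[-0.008,-0.227,0,-1,0.1],[-0.008,-0.227,0,-1,0.1],[-0.008,-0.227,0,-1,0.1],[-0.008,-0.227,0,-1,0.1],[0,0,0,0,0.1]]'|grep force;python3 m.py 15;python3 stem.py 2 5 8 10 13 14 15
```

```text
force: [1.3, 6.4, 4.9]
gripper_force: 20.0
lever 0.336 rad 0.1281 pos [ 0.4557 -0.1274  0.0908] F [1.2 4.7 3.3] t 29.925 w 24.81998898892812
strip ctr clamp xy 0.0327 0.2128 y lo-x [0.2028 0.2231] y hi-x [0.2024 0.223 ] area 257.5
2 sleeve 0.0995 pad 0.122 stem mm 22.5
2 sleeve 0.0992 pad 0.1225 stem mm 23.3
5 sleeve 0.1145 pad 0.1375 stem mm 23.0
5 sleeve 0.114 pad 0.1383 stem mm 24.3
8 sleeve 0.1453 pad 0.169 stem mm 23.8
8 sleeve 0.1448 pad 0.1698 stem mm 25.0
10 sleeve 0.161 pad 0.1843 stem mm 23.3
10 sleeve 0.161 pad 0.1853 stem mm 24.3
13 sleeve 0.1765 pad 0.1898 stem mm 13.3
13 sleeve 0.1765 pad 0.191 stem mm 14.5
14 sleeve 0.1708 pad 0.1895 stem mm 18.8
14 sleeve 0.171 pad 0.1908 stem mm 19.8
15 sleeve 0.1768 pad 0.1898 stem mm 13.0
15 sleeve 0.1773 pad 0.191 stem mm 13.8
```

```bash
python3 -m creep '[[-0.008,-0.227,0,-1,0.1],[-0.008,-0.227,0,-1,0.1],[0,0,0,0,0.1]]'|grep force;python3 m.py 16;python3 -m creep '[[-0.008,0.227,0,1,0.1],[-0.008,0.227,0,1,0.1],[-0.008,0.227,0,1,0.1],[-0.008,0.227,0,1,0.1],[-0.008,0.227,0,1,0.1],[-0.008,0.227,0,1,0.1],[0,0,0,0,0.1]]'|grep force; python3 m.py 17; python3 stem.py 16 17
```

```text
force: [1.1, 8.9, 5.3]
gripper_force: 20.0
lever 0.474 rad 0.1277 pos [ 0.4593 -0.1446  0.0908] F [0.1 7.  5.9] t 30.4 w 24.595576303547688
strip ctr clamp xy 0.0327 0.2126 y lo-x [0.2025 0.2232] y hi-x [0.202  0.2229] area 254.5
force: [-2.3, 1.2, 5.3]
gripper_force: 20.0
lever 0.059 rad 0.1291 pos [ 0.4556 -0.0918  0.0908] F [-1.4  2.8  5.7] t 31.375 w 24.851845396158463
strip ctr clamp xy 0.0327 0.213 y lo-x [0.2028 0.223 ] y hi-x [0.2029 0.2233] area 253.5
16 sleeve 0.1795 pad 0.1898 stem mm 10.3
16 sleeve 0.1798 pad 0.191 stem mm 11.3
17 sleeve 0.1755 pad 0.1898 stem mm 14.3
17 sleeve 0.1758 pad 0.1908 stem mm 15.0
```

The settled squeeze is about 9 to 9.5 mm, which is half-way. The strip lies flat on the panel edge. Now I'll release and retreat upward.

```bash
python3 -m creep '[[0,0,0,0,0.7],[0,0,0,0,0.7],[0,0,0,0,0.7],[0,0,0,0,0.7],[0,0,-0.4,0,0.7],[0,0,-0.8,0,0.7],[0,0,-0.8,0,0.7],[0,0,-0.8,0,0.7],[0.4,0,-0.8,0,0.7],[0.8,0,0,0,0.7],[0.8,0,0,0,0.7],[0,0,0,0,0.7]]'; python3 m.py 18; python3 stem.py 18; python3 -c "
from h import *
cv2.imwrite('pics/c18.png',cv2.resize(load('s18')['pixels'][140:300,180:420],None,fx=3,fy=3,interpolation=2))"
```

```text
clock: 32.88
position: [0.3747, -0.0798, 0.2346]
ee_rot: [-0.244, -3.132, -0.002]
force: [0.9, -0.1, 1.1]
width: 0.699
gripper_force: 0.0
lever 0.065 rad 0.2086 pos [ 0.3771 -0.08    0.235 ] F [0.4 1.5 0.9] t 32.975 w 64.24682373124975
strip ctr clamp xy 0.0327 0.2128 y lo-x [0.2029 0.2232] y hi-x [0.2024 0.2229] area 252.5
18 sleeve 0.176 pad 0.1895 stem mm 13.5
18 sleeve 0.1763 pad 0.1905 stem mm 14.3
```

View pics/c18.png

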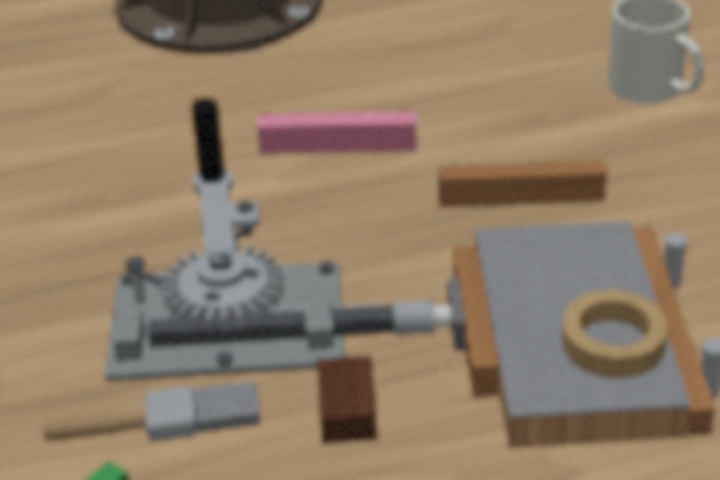

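The picture shows the strip flat along the panel edge, crop (475,320), with the pad pressed on it at (457,315). The lever is free, the bystanders are where they were, and the squeeze is about 9.5 to 10 mm.

```bash
python3 -c "
from cell import sign_off
print(sign_off())"
```

```text
the job is handed in; nothing more can be done
None
```

The strip is clamped flat against the panel's edge, the spring pad is squeezed in by about 9–10 mm of its 20 mm (measured from the images), the lever is released, and the job was handed in at about 33 s on the robot clock.

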